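Bed the double lid of the fuse tin, then lift off the outer lid alone

TASK

Pick up the double lid, both lids together, by the inner lid's stem and lower it gently into the open square fuse tin until you feel the inner lid stop on the fuses, pressing it down on them with roughly 12 newtons (over 40 would crack them). Then let go of the stem, take the outer lid by its collar and lift it alone, level and straight up until it is wholly above the stem, leaving the inner lid lying undisturbed on the fuses. Finish while still holding the outer lid up there in the gripper, with the other things on the ledge left where they were.

Things in the scene. Friction and masses are not known exactly. Their poses are not given: they have to be found in the camera images.
- tin: Open square steel tin of spare fuses, fixed to the ledge: 66 x 66 mm outside, 61 x 61 mm bore, 80 mm tall. Origin: centre of its underside; x, y along its sides, z up. The fuses inside have flat tops, on which the inner lid comes to rest, 44 to 58 mm above the origin; how high is not told and must be felt. They do not give way.
- inner_lid: Inner lid: aluminium square plug 56 x 56 x 14 mm, above it a 28 mm square shoulder to 40 mm, then a 14 x 14 mm steel stem to 97 mm. Fits the tin's bore with 2.5 mm to spare each side, square to it (any quarter turn). Origin: centre of the plug's underside; x, y along its and the stem's sides, z up. About 0.26 kg. Starts standing on the ledge with the outer lid resting on its shoulder.
- stem_top (a point): Centre of the top face of the inner lid's stem, 97 mm above the inner lid's origin. While the lids are nested 30 mm of stem stand out above the outer lid's collar: both lids are carried by gripping it there.
- outer_lid: Outer lid: steel square cap 80 x 80 mm (76 inside), 31 mm tall with its skirt, a black collar on top. Origin: centre of the skirt's lower edge plane; x, y along its sides, z up. Rests loosely by its top on the inner lid's shoulder, its origin 12 mm above the inner lid's, turned from it by a few degrees at most; the skirt passes outside the tin with 5 mm to spare each side. About 0.18 kg.
- collar_top (a point): Centre of the top of the outer lid's collar, 55 mm above the outer lid's origin. The collar is 36 x 36 mm, 24 mm tall (31 to 55 mm), sides parallel to the lid's, with an 18 mm square hole right through in which the inner lid's stem stands with 2 mm play each side.
- padlock: Bystander: steel padlock lying flat, 40 x 46 x 20 mm body with a shackle; origin under its centre, at its underside. Leave it alone.
- insulator: Bystander: white ceramic insulator block, 45 x 60 x 40 mm; origin under its centre, at its underside. Leave it alone.
- torch: Bystander: small aluminium spirit torch, 58 mm across, 88 mm tall, thin loop handle on one side; origin under its centre, at its underside. Leave it alone.
- switch_plate: Bystander: grey plastic switch plate lying flat, 85 x 85 x 14 mm; origin under its centre, at its underside. Leave it alone.
- loose_fuse: Bystander: single white ceramic cartridge fuse lying on its side, 38 mm long, 14 mm thick; origin under its centre, at its underside. Leave it alone.
Things that resemble listed ones, but are neither listed nor needed, are in the scene too. Leave any green look-alike of the inner_lid alone.

How it is judged:
By the outcome, as a careful person would: the job done as asked, in the order asked, and still so for the second after the job is handed in, while the arm keeps its last pose, push and grip.
It also fails if it takes over 56 s, if anything falls off the work surface, if the arm or the gripper's body presses on something with over 40 N, if the wrist force passes 120 N, or if a joint passes its speed limit or range.

ROBOT

A 6-joint arm with a two-finger parallel gripper is mounted at the origin on the work surface. World frame = base frame: x ahead of the robot, y to its left, z up, the work surface at z = 0. Lengths are in mm, angles in rad, forces in N, time in s.
With the tool pointing down it reaches from about 300 to 775 mm from the base axis. Payload 14.6 kg.
Tool frame: the origin (TCP) lies between the finger pads; the fingertips stand 8 mm ahead of it and the grasp point (between the pads) lies 11 mm behind it; x points along the fingers, y is the direction in which the jaws open and shut, and the axes are right-handed (so a half turn about x gives the same grasp; the last joint's range is limited). The gripper opens to 94 mm and grips with 3 to 60 N. Pads are 16 mm wide; open, the fingers measure 119 mm over their backs; the gripper's body (75 mm by 177 mm) begins 78 mm behind the grasp point.
Start: joints at [1.209, 0.3, 1.521, -0, 1.321, -0.067], TCP at [159.799, 526.264, 213.446] pointing down, gripper open.
Joint ranges: [-3.03, 3.03], [-0.79, 2.21], [0.23, 2.52], [-1.04, 4.18], [0, 3.07], [-2.55, 2.55]. Speed limits (rad/s): [2.22, 2.22, 2.57, 3.14, 3.14, 3.14].

INTERFACE

Orientations are given as [roll, pitch, yaw] about the fixed x, y, z axes, in that order (R = Rz(yaw) Ry(pitch) Rx(roll)).
In Python, from cell import telemetry, camera, calibration, order gives the robot as it stands.
- The arm moves only by the shell command python3 -m handwheel 'ROWS' [FORCE]. ROWS is JSON, a list of rows, each a list of 7 numbers: the turn, a rotation vector about the tool's x, y, z as a fraction of full scale, then the shift along the tool's x, y, z as a fraction of full scale, then the opening, from 0 (shut) to 1 (fully open). A call has 1 to 12 rows; each row is the pose to reach, as a shift and turn from the pose measured when the call began, along the tool's axes at that moment, turning the shorter way round; what a row does not reach only later rows make up. Full scale, the value 1, is 300 mm for a shift and pi rad for a turn. A row lasts 1/8 s, in which the tool goes at most 62.5 mm and 10.7 degrees, less where a joint would pass 70% of its speed; a pose out of reach is approached as far as the arm can. A call with a number of a shift or a turn outside -1 to 1 is refused whole. A call with a gripper value outside its range is refused whole. The fingers move at their own pace and stop on an object; FORCE is the grip in N (left out, the last holds). Time passes only in rows, so rows that repeat a pose let the fingers close. It gives the time, the measured TCP pose, the force and the opening at its end, in the units of the state.
- telemetry.read_state(): the state, without advancing time (a new reading comes with each control period).
- camera(name): name is "side" or "top" or "wrist"; returns the picture (400x640x3 uint8, red, green, blue); there is no depth.
- calibration(name): a dict with "fov_y" (degrees; the focal length in pixels is half the picture's height over the tangent of half this angle, whatever the lens; pixels are square), "cx", "cy" (the principal point, pixels), "k1" (the pictures are not rectified: a ray, as slopes to the right and down, at radius r is drawn at 1 + k1 r^2 times it, then the intrinsics apply), "position" and "attitude" of the camera in the world. Camera axes: x right, y down, z forward; pixel columns grow to the right and rows downward; lengths in mm; the calibration is good to about 2 mm. A picture is of the moment at which its call begins: read the wrist's pose just before it. calibration takes no time and is no camera call; for the wrist camera it gives the pose at the moment of the call.
- order.sign_off(): hands the job in, once; it reports no verdict.
The state is a dict: "clock": time; "joints": joint angles; "qd": joint speeds; "effort": joint torques, N m; "eef_pos": TCP position; "eef_rot": TCP orientation; "wrist_force": force on the tool from outside, world axes, zero at the start; "moment": the same for the moment, N m; "finger_gap": finger opening in mm.
Only numpy, scipy, OpenCV 4.12 (cv2) and the standard library are available. Lean on these libraries where they do the work, as an engineer would, in place of code of your own. Each camera call takes 0.05 s, during which the arm holds its last target.

## Working session

There is one attempt and no reset: what is moved stays moved. The work goes in short steps, Python scripts to look and compute and a shell command to move; the robot and the scene stay as the last step left them, time stands still between calls to the robot, and variables do not carry over. Pictures are saved under pics/ and viewed, and the job is handed in when it is done.

```bash
ls; mkdir -p pics
python3 - <<'E'
from cell import telemetry,camera,calibration
import cv2
print(telemetry.read_state())
for n in ("side","top","wrist"):
    print(n,calibration(n)); cv2.imwrite(f"pics/{n}0.png",camera(n)[:,:,::-1])
E
```

```text
pics
{'clock': 0.0, 'joints': array([ 1.20940612e+00,  3.00482300e-01,  1.52162196e+00,  9.35168409e-08,
        1.32070143e+00, -6.65875602e-02]), 'qd': array([-3.18573064e-04, -1.22145057e-04, -5.53577598e-04,  4.87474810e-05,
       -1.47113121e-03,  2.28609789e-04]), 'effort': array([ 1.68177059e-03, -5.31803441e+01, -3.52744889e+01,  7.08556990e-02,
        2.43146508e-02, -1.10098938e-04]), 'eef_pos': array([159.70317649, 526.01957703, 212.86289377]), 'eef_rot': array([-1.63745856,  1.56958329, -1.93226123]), 'wrist_force': array([-0.37865201,  0.2556712 ,  0.59248845]), 'moment': array([-0.02363204, -0.01103567,  0.03528916]), 'finger_gap': 93.98703429842826}
side {'fov_y': 45.31266135360865, 'cx': 318.19319928168096, 'cy': 199.7027869044363, 'k1': -0.012114319414986738, 'position': array([317.42522323, 497.03495394, 780.10484957]), 'attitude': array([-2.43169225,  0.0061491 , -2.73859361])}
top {'fov_y': 45.43082773941638, 'cx': 312.6789709887806, 'cy': 199.59381385457598, 'k1': -0.12572207994260973, 'position': array([467.20569686, -56.1630826 , 939.36529776]), 'attitude': array([-3.0174765 ,  0.02154216, -1.59110267])}
wrist {'fov_y': 65.08768465936205, 'cx': 318.934784733773, 'cy': 197.95632371537718, 'k1': -0.028161999498352703, 'position': array([ 79.14927022, 550.95176291, 384.53938976]), 'attitude': array([ 2.84761722e+00, -1.48642277e-04,  1.27667393e+00])}
```

View pics/side0.png

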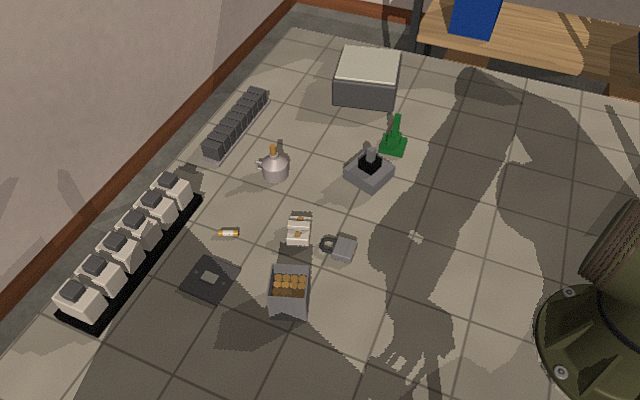

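View pics/top0.png

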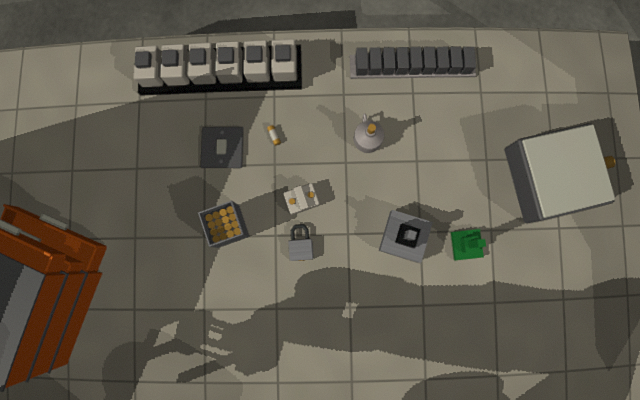

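View pics/wrist0.png

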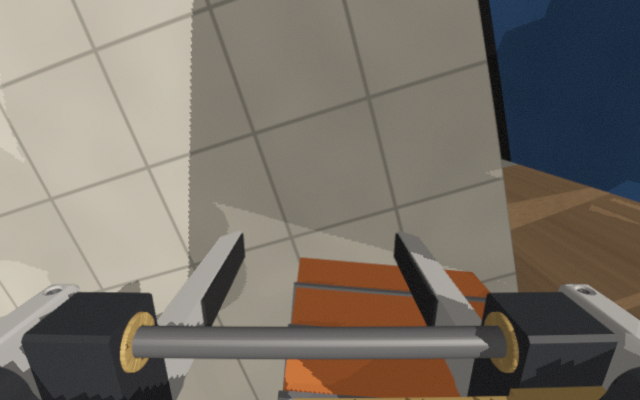

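```bash
cat > h.py <<'E'
import numpy as np,cv2
from scipy.spatial.transform import Rotation as R
from cell import telemetry,camera,calibration
def K(c,h=400):
    f=h/2/np.tan(np.radians(c["fov_y"])/2)
    return np.array([[f,0,c["cx"]],[0,f,c["cy"]],[0,0,1]])
def und(c,px):
    u=(np.atleast_2d(px)-[c["cx"],c["cy"]])/K(c)[0,0]
    s=u.copy()
    for _ in range(30): s=u/(1+c["k1"]*(s**2).sum(1,keepdims=True))
    return s
def rays(c,px):
    s=und(c,px); d=np.c_[s,np.ones(len(s))]
    return R.from_euler("xyz",c["attitude"]).apply(d)
def plane(c,px,z):
    d=rays(c,px); o=c["position"]
    return o+d*((z-o[2])/d[:,2])[:,None]
def proj(c,P):
    p=R.from_euler("xyz",c["attitude"]).inv().apply(np.atleast_2d(P)-c["position"])
    s=p[:,:2]/p[:,2:]; s=s*(1+c["k1"]*(s**2).sum(1,keepdims=True))
    return s*K(c)[0,0]+[c["cx"],c["cy"]]
def tri(c1,p1,c2,p2):
    d1=rays(c1,p1)[0];d2=rays(c2,p2)[0]
    A=np.c_[d1,-d2];t=np.linalg.lstsq(A,c2["position"]-c1["position"],rcond=None)[0]
    a=c1["position"]+d1*t[0];b=c2["position"]+d2*t[1]
    return (a+b)/2,np.linalg.norm(a-b)
E
python3 - <<'E'
import cv2,numpy as np
t=cv2.imread("pics/top0.png");s=cv2.imread("pics/side0.png")
def z(i,x,y,w,h,k): return cv2.resize(i[y:y+h,x:x+w],None,fx=k,fy=k,interpolation=cv2.INTER_CUBIC)
a=np.hstack([z(t,372,200,66,66,6),z(t,190,190,66,66,6)])
b=np.hstack([z(s,335,130,66,66,6),z(s,257,257,66,66,6)])
cv2.imwrite("pics/za.png",a);cv2.imwrite("pics/zb.png",b)
E
```

```text
(no output)
```

View pics/za.png

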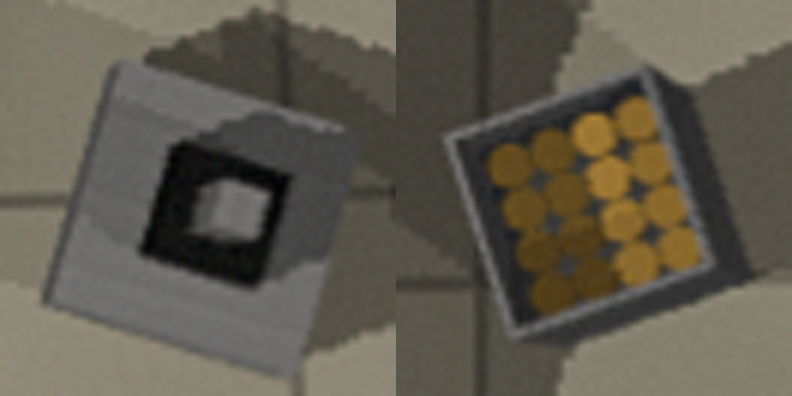

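View pics/zb.png

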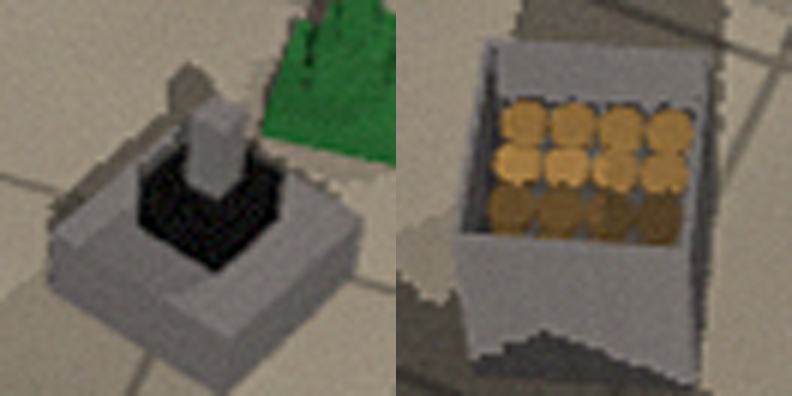

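Run:
```python
from h import *
c=calibration("top");s=calibration("side")
def q(p,x0,y0,ox=0): return (np.array(p,float)-[ox,0]+.5)/6-.5+[x0,y0]
def rep(n,P):
    e=P[[1,2,3,0]]-P; a=np.degrees(np.arctan2(e[:,1],e[:,0]))%90
    print(n,P.mean(0).round(1),np.linalg.norm(e,axis=1).round(1),a.round(1))
rep("lid t",plane(c,q([(118,62),(357,132),(293,377),(45,303)],372,200),43))
rep("col t",plane(c,q([(180,140),(292,177),(257,290),(142,253)],372,200),67))
rep("tin t",plane(c,q([(648,66),(714,265),(513,338),(445,137)],190,190,396),80))
print("stem t",plane(c,q([(240,212)],372,200),97))
rep("lid s",plane(s,q([(48,243),(185,130),(362,232),(227,338)],335,130),43))
rep("tin s",plane(s,q([(492,40),(716,58),(695,245),(455,237)],257,257,396),80))
print("stem s",plane(s,q([(220,112)],335,130),97))
st=telemetry.read_state();Rt=R.from_euler("xyz",st["eef_rot"]).as_matrix();print(Rt.round(3))
w=calibration("wrist");print(Rt.T@(w["position"]-st["eef_pos"]),(Rt.T@R.from_euler("xyz",w["attitude"]).as_matrix()).round(3))
```

```text
lid t [ 506.8 -211.9   43. ] [78.4 79.5 80.7 79.1] [72.3 72.7 72.  71.1]
col t [ 506.5 -212.1   67. ] [36.  36.2 36.7 36.5] [70.3 70.3 70.7 69.2]
tin t [535.6 129.3  80. ] [64.1 64.9 65.1 65.9] [18.2 18.8 19.1 18. ]
stem t [[ 505.87991622 -213.3302719    97.        ]]
lid s [ 504.4 -207.    43. ] [78.3 80.1 72.9 76.1] [70.8 71.6 67.5 75.7]
tin s [532.7 129.2  80. ] [65.  60.4 65.9 64.2] [17.5 18.3 20.8 17.5]
stem s [[ 505.34002996 -213.0138194    97.        ]]
[[-0.     0.291  0.957]
 [-0.001  0.957 -0.291]
 [-1.    -0.001 -0.   ]]
[-171.58428827    0.22743936  -84.3517281 ] [[-0.001 -0.29   0.957]
 [ 1.     0.     0.001]
 [-0.001  0.957  0.29 ]]
```

```bash
cat >> h.py <<'E'
def delta(target,yaw):
    "tool-down target; jaw direction yaw (deg)"
    st=telemetry.read_state();Rt=R.from_euler("xyz",st["eef_rot"])
    y=np.radians(yaw);Y=np.array([np.cos(y),np.sin(y),0]);X=np.array([0,0,-1.])
    G=R.from_matrix(np.c_[X,Y,np.cross(X,Y)])
    rv=(Rt.inv()*G).as_rotvec()/np.pi; sh=Rt.inv().apply(np.array(target)-st["eef_pos"])/300
    m=Rt.as_matrix()
    print("t",st["clock"],"pos",st["eef_pos"].round(1),"yaw",np.degrees(np.arctan2(m[1,1],m[0,1])).round(2),"xz",m[2,0].round(4),"gap",round(st["finger_gap"],1),"F",st["wrist_force"].round(1))
    print("turn",rv.round(4),"shift",sh.round(4))
E
python3 -m handwheel '[[0.256,0,0,0,-1,0.9,1],[0.256,0,0,0,-1,0.9,1],[0.256,0,0,0,-1,0.9,1],[0.256,0,0,0,-1,0.9,1],[0.256,0,0,0,-1,0.9,1],[0.256,0,0,0,-1,0.9,1],[0.256,0,0,0,-1,0.9,1],[0.256,0,0,0,-1,0.9,1]]'
python3 -c "
from h import *
delta((506,-213,200),-19.5)"
```

```text
clock: 1.15
eef_pos: [331.4, 159.3, 213.3]
eef_rot: [-0.722, 1.57, -1.824]
wrist_force: [-0.8, 0.1, -0.0]
finger_gap: 94.1
t 1.15 pos [331.4 159.3 213.3] yaw 26.84 xz -1.0 gap 94.1 F [-0.8  0.1 -0. ]
turn [2.575e-01 3.000e-04 1.000e-04] shift [ 0.0451 -0.0411  1.3702]
```

```bash
python3 -m handwheel '[[0.2,0,0,0.02,-0.03,0.95,1],[0.258,0,0,0.04,-0.03,0.95,1],[0.258,0,0,0.04,-0.03,0.95,1],[0.258,0,0,0.04,-0.03,0.95,1],[0.258,0,0,0.04,-0.03,0.95,1],[0.258,0,0,0.04,-0.03,0.95,1]]'
python3 -c "
from h import *
delta((506,-213,200),-19.5)"
```

```text
clock: 1.9
eef_pos: [452.6, -99.7, 200.7]
eef_rot: [-0.959, 1.569, -2.874]
wrist_force: [-0.5, -0.7, -0.4]
finger_gap: 94.0
t 1.9 pos [452.6 -99.7 200.7] yaw -19.73 xz -1.0 gap 94.0 F [-0.5 -0.7 -0.4]
turn [-0.0013  0.0003  0.0004] shift [0.0022 0.2952 0.2953]
```

```bash
python3 -m handwheel '[[0,0,0,0,0.15,0.15,1],[0,0,0,0,0.295,0.295,1],[0,0,0,0,0.295,0.295,1],[0,0,0,0,0.295,0.295,1],[0,0,0,0,0.295,0.295,1]]'
python3 -c "
from h import *
delta((506,-213,200),-19.5)
c=calibration('wrist');print(c)
im=camera('wrist')[:,:,::-1];cv2.imwrite('pics/w1.png',im)
p=proj(c,[[506,-213,97],[506,-213,67]]);print(p)
u,v=p[0].astype(int);cv2.imwrite('pics/w1z.png',cv2.resize(im[v-70:v+70,u-80:u+80],None,fx=5,fy=4.999,interpolation=cv2.INTER_CUBIC)[:600]);print(u-80,v-70)
"
```

```text
clock: 2.52
eef_pos: [505.9, -211.2, 201.0]
eef_rot: [-0.913, 1.57, -2.826]
wrist_force: [-0.4, -0.7, 0.6]
finger_gap: 94.0
t 2.525 pos [ 505.9 -211.2  201. ] yaw -19.62 xz -1.0 gap 94.0 F [-0.4 -0.7  0.6]
turn [-0.0007  0.0002  0.0003] shift [0.0035 0.0022 0.0056]
{'fov_y': 65.08768465936205, 'cx': 318.934784733773, 'cy': 197.95632371537718, 'k1': -0.028161999498352703, 'position': array([ 535.02059742, -131.22343967,  372.58805524]), 'attitude': array([ 2.84860423e+00,  3.55259040e-04, -3.41773958e-01])}
[[319.11265069 201.73315866]
 [319.10708265 192.84234464]]
239 131
```

View pics/w1z.png

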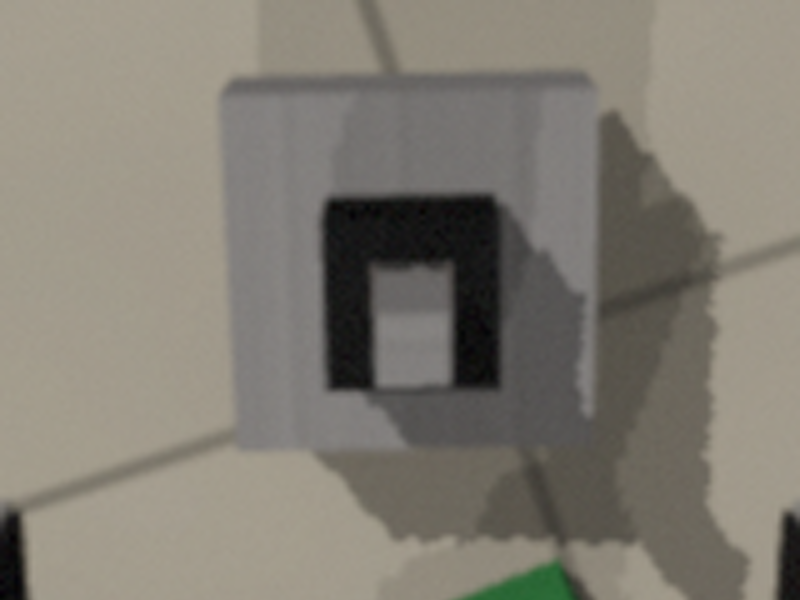

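View pics/w1.png

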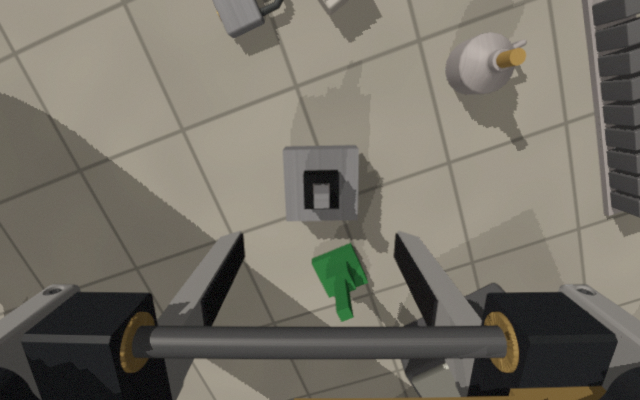

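Run:
```python
from h import *
c=calibration("wrist")
def q(p): 
    p=np.array(p,float); return np.c_[239+(p[:,0]+.5)/5-.5,131+(p[:,1]+.5)/4.999-.5]
def rep(n,P):
    e=P[[1,2,3,0]]-P; a=np.degrees(np.arctan2(e[:,1],e[:,0]))%90
    print(n,P.mean(0).round(1),np.linalg.norm(e,axis=1).round(1),a.round(1))
rep("stem",plane(c,q([(373,313),(452,312),(454,387),(374,388)]),97))
rep("collar",plane(c,q([(324,203),(497,199),(500,387),(327,389)]),67))
rep("lid",plane(c,q([(222,95),(597,90),(590,444),(237,450)]),43))
delta((506,-213,78),-19.5)
```

```text
stem [ 508.2 -213.    97. ] [14.5 14.5 14.8 14.5] [71.2 72.4 71.2 70.8]
collar [ 508.9 -210.9   67. ] [34.4 39.4 35.6 39. ] [71.8 72.3 71.1 70.5]
lid [ 508.3 -212.8   43. ] [78.8 79.3 79.3 79.7] [71.2 71.3 71.4 70.9]
t 2.575 pos [ 506.  -211.5  201.2] yaw -19.63 xz -1.0 gap 94.3 F [-0.2  0.2 -0.1]
turn [-0.0007  0.0003  0.0002] shift [0.4107 0.0021 0.0045]
```

```bash
python3 -m handwheel '[[-0.005,0,0,0.15,0.006,0.003,1],[-0.005,0,0,0.3,0.006,0.003,1],[-0.005,0,0,0.39,0.006,0.003,0.8],[-0.005,0,0,0.407,0.006,0.003,0.6],[-0.005,0,0,0.407,0.006,0.003,0.5],[-0.005,0,0,0.407,0.006,0.003,0.4],[-0.005,0,0,0.407,0.006,0.003,0.35]]' 20
python3 -c "
from h import *
delta((507.5,-213,79),-18.8)
c=calibration('wrist')
im=camera('wrist')[:,:,::-1];cv2.imwrite('pics/w2.png',im)"
```

```text
clock: 3.45
eef_pos: [507.6, -213.1, 80.0]
eef_rot: [0.641, 1.569, -1.256]
wrist_force: [0.5, -0.3, 0.4]
finger_gap: 47.6
t 3.45 pos [ 507.6 -213.1   80. ] yaw -18.73 xz -1.0 gap 47.6 F [ 0.5 -0.3  0.4]
turn [ 0.0004  0.0003 -0.0002] shift [ 0.0034 -0.0005 -0.0002]
```

View pics/w2.png

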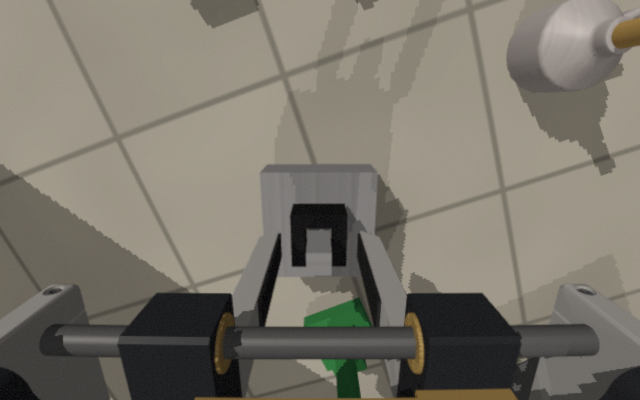

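```bash
python3 -m handwheel '[[0,0,0,0.001,0,0,0.2],[0,0,0,0.001,0,0,0.1],[0,0,0,0.001,0,0,0.0],[0,0,0,0.001,0,0,0],[0,0,0,0.001,0,0,0],[0,0,0,0.001,0,0,0]]' 50
python3 -m handwheel '[[0,0,0,-0.03,0,0,0],[0,0,0,-0.1,0,0,0],[0,0,0,-0.25,0,0,0],[0,0,0,-0.4,0,0,0],[0,0,0,-0.5,0,0,0],[0,0,0,-0.5,0,0,0]]' 50
python3 -c "
from h import *
delta((534.8,129.3,238),18.5)
im=camera('wrist')[:,:,::-1];cv2.imwrite('pics/w3.png',im)"
```

```text
clock: 4.25
eef_pos: [507.5, -213.1, 79.5]
eef_rot: [0.309, 1.57, -1.588]
wrist_force: [0.0, 0.1, 0.7]
finger_gap: 13.5
clock: 5.0
eef_pos: [508.0, -213.2, 231.4]
eef_rot: [1.204, 1.566, -0.693]
wrist_force: [-0.4, 0.6, -4.7]
finger_gap: 13.6
t 5.0 pos [ 508.  -213.2  231.4] yaw -18.73 xz -1.0 gap 13.6 F [-0.4  0.6 -4.7]
turn [-0.2068  0.0009 -0.0011] shift [-0.0248 -0.2818 -1.1097]
```

View pics/w3.png

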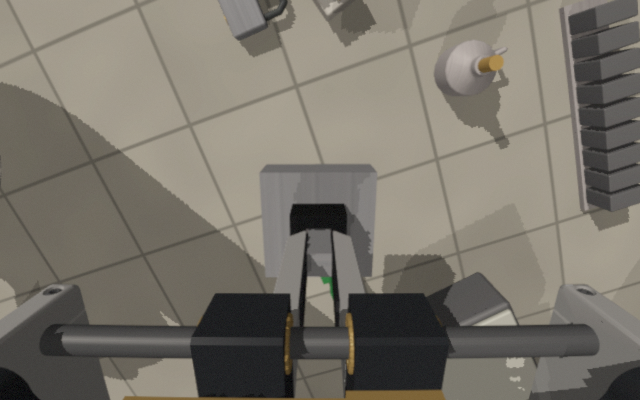

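```bash
python3 -c "
from h import *
delta((567,34,235),18.5)"
```

```text
t 5.05 pos [ 507.4 -212.9  229.3] yaw -18.73 xz -1.0 gap 13.6 F [-0.2 -0.9 -4.7]
turn [-2.068e-01  4.000e-04 -1.000e-04] shift [-0.0199 -0.0761 -0.8431]
```

```bash
python3 -m handwheel '[[-0.04,0,0,-0.02,-0.01,-0.12,0],[-0.09,0,0,-0.02,-0.03,-0.3,0],[-0.14,0,0,-0.02,-0.05,-0.5,0],[-0.18,0,0,-0.02,-0.07,-0.68,0],[-0.207,0,0,-0.02,-0.076,-0.79,0],[-0.207,0,0,-0.02,-0.076,-0.843,0],[-0.207,0,0,-0.02,-0.076,-0.843,0],[-0.207,0,0,-0.02,-0.076,-0.843,0],[-0.207,0,0,-0.02,-0.076,-0.843,0]]'
python3 -c "
from h import *
delta((534.8,129.3,235),18.5)
c=calibration('wrist');print(proj(c,[[534.8,129.3,80]]))
im=camera('wrist')[:,:,::-1];cv2.imwrite('pics/w4.png',im)
u,v=proj(c,[[534.8,129.3,80]])[0].astype(int);v=max(v,60)
cv2.imwrite('pics/w4z.png',cv2.resize(im[v-60:v+60,u-80:u+80],None,fx=5,fy=5,interpolation=cv2.INTER_CUBIC));print(u-80,v-60)"
```

```text
clock: 6.18
eef_pos: [566.9, 32.9, 234.9]
eef_rot: [-0.073, 1.569, -1.322]
wrist_force: [-0.2, -0.0, -4.6]
finger_gap: 13.9
t 6.175 pos [566.9  32.9 234.9] yaw 18.43 xz -1.0 gap 13.9 F [-0.2 -0.  -4.6]
turn [-0.0004  0.0005  0.    ] shift [-0.0007  0.     -0.3386]
[[318.14969603  85.65510944]]
238 25
```

View pics/w4.png

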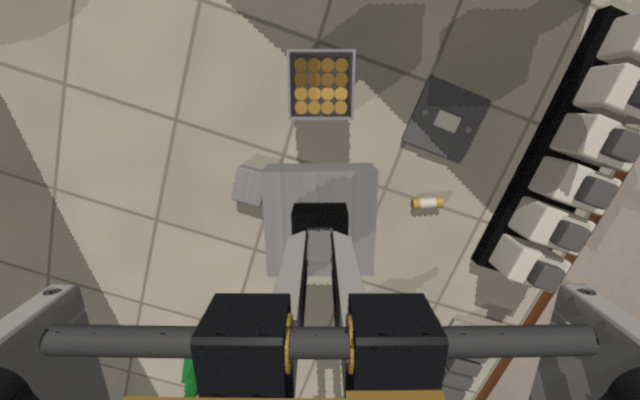

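View pics/w4z.png

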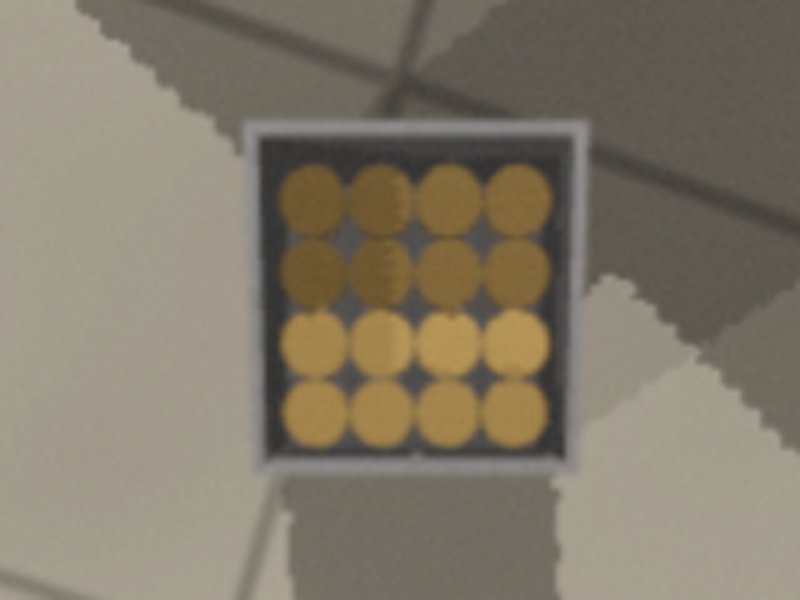

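Run:
```python
from h import *
c=calibration("wrist")
def rep(n,P):
    e=P[[1,2,3,0]]-P; a=np.degrees(np.arctan2(e[:,1],e[:,0]))%90
    print(n,P.mean(0).round(1),np.linalg.norm(e,axis=1).round(1),a.round(1))
q=lambda p,k,o:(np.array(p,float)+.5)/k-.5+o
rep("tin",plane(c,q([(244,120),(590,120),(577,473),(255,472)],5,[238,25]),80))
rep("bore",plane(c,q([(260,136),(574,136),(563,458),(269,458)],5,[238,25]),80))
# held lid: z of cap top = 43+ (235-79.5)
im=cv2.imread("pics/w4.png");cv2.imwrite("pics/w4y.png",cv2.resize(im[150:290,240:400],None,fx=4,fy=4,interpolation=cv2.INTER_CUBIC))
```

```text
tin [537.1 131.1  80. ] [66.2 65.9 65.3 65.7] [18.5 18.  18.3 18.8]
bore [537.1 131.1  80. ] [60.2 60.1 59.4 60.1] [18.5 18.  18.5 18.8]
```

View pics/w4y.png

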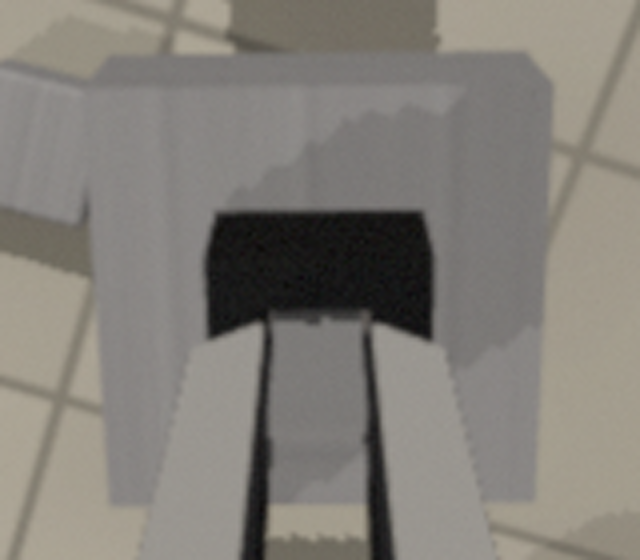

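Run:
```python
from h import *
c=calibration("wrist");st=telemetry.read_state();Rt=R.from_euler("xyz",st["eef_rot"])
def rep(n,P):
    e=P[[1,2,3,0]]-P; a=np.degrees(np.arctan2(e[:,1],e[:,0]))%90
    print(n,P.mean(0).round(1),np.linalg.norm(e,axis=1).round(1),a.round(1),"tool",Rt.inv().apply(P.mean(0)-st["eef_pos"]).round(1))
q=lambda p,k,o:(np.array(p,float)+.5)/k-.5+o
z=st["eef_pos"][2]-79.5
rep("lid",plane(c,q([(85,88),(552,83),(535,500),(110,504)],4,[240,150]),43+z))
rep("stem",plane(c,q([(269,441),(367,440),(366,502),(271,502)],4,[240,150]),97+z))
print(st["eef_pos"])
```

```text
lid [567.8  34.6 198.5] [79.  79.7 79.8 79.6] [19.1 19.3 19.  18.7] tool [36.5  1.3 -1.2]
stem [568.3  31.6 252.5] [13.4  9.6 13.2  9.4] [19.1 18.3 18.4 19.5] tool [-17.5   0.8   1.8]
[566.91552227  33.07342175 235.02886208]
```

```bash
python3 -c "
from h import *
delta((536.7,130.2,180),18.4)"
```

```text
t 6.225 pos [566.9  33.1 235. ] yaw 18.44 xz -1.0 gap 13.2 F [ 0.6 -0.9 -3.9]
turn [ 0.0002  0.0005 -0.    ] shift [ 0.1829  0.0069 -0.3393]
```

```bash
python3 -m handwheel '[[0,0,0,0,0.001,-0.08,0],[0,0,0,0,0.005,-0.2,0],[0,0,0,0.04,0.007,-0.3,0],[0,0,0,0.12,0.007,-0.339,0],[0,0,0,0.16,0.007,-0.339,0],[0,0,0,0.183,0.007,-0.339,0],[0,0,0,0.183,0.007,-0.339,0],[0,0,0,0.183,0.007,-0.339,0]]'
python3 -c "
from h import *
delta((536.7,130.2,180),18.4)
im=camera('side')[:,:,::-1];t=camera('top')[:,:,::-1];w=camera('wrist')[:,:,::-1]
k=lambda i,x,y:cv2.resize(i[y:y+100,x:x+100],None,fx=4,fy=4,interpolation=cv2.INTER_CUBIC)
cv2.imwrite('pics/s5.png',np.hstack([k(im,240,220),k(t,170,170)]));cv2.imwrite('pics/w5.png',w)"
```

```text
clock: 7.22
eef_pos: [537.2, 129.8, 180.6]
eef_rot: [0.526, 1.569, -0.723]
wrist_force: [0.5, -0.4, -3.8]
finger_gap: 13.7
t 7.225 pos [537.2 129.8 180.6] yaw 18.4 xz -1.0 gap 13.7 F [ 0.5 -0.4 -3.8]
turn [ 0.      0.0005 -0.0003] shift [ 0.0021 -0.001  -0.0019]
```

View pics/s5.png

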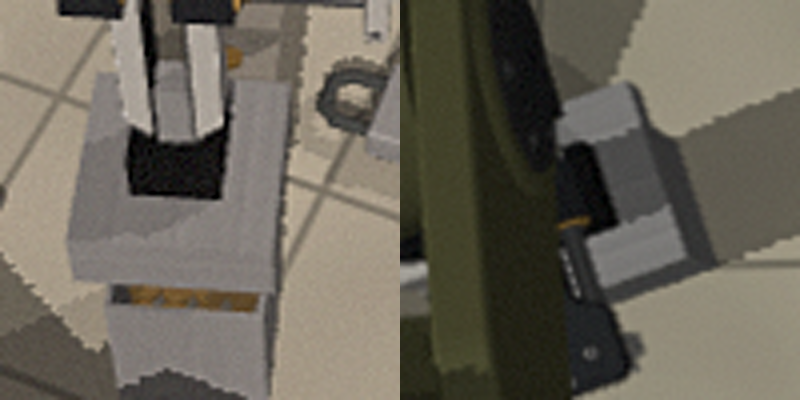

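View pics/w5.png

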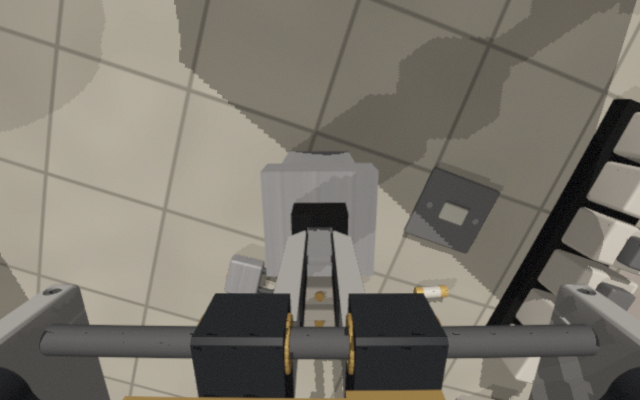

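Run:
```python
from h import *
c=calibration("side")
def sq(cx,cy,z,s,yaw):
    a=np.radians(yaw);U=np.array([np.cos(a),np.sin(a)]);V=np.array([-U[1],U[0]])
    return np.array([[*(np.array([cx,cy])+s/2*(i*U+j*V)),z] for i,j in((1,1),(-1,1),(-1,-1),(1,-1))])
f=lambda P:((proj(c,P)-[240,220]+.5)*4-.5).round(0).tolist()
print("tin",f(sq(536.6,130.3,80,66,18.4)))
print("cap low",f(sq(537.2,129.8,113,80,18.4)))
print("cap top",f(sq(537.2,129.8,144,80,18.4)))
print("collar top",f(sq(537.2,129.8,168,36,18.4)))
```

```text
tin [[98.0, 306.0], [257.0, 317.0], [273.0, 181.0], [121.0, 171.0]]
cap low [[69.0, 277.0], [270.0, 291.0], [288.0, 124.0], [100.0, 111.0]]
cap top [[61.0, 236.0], [268.0, 250.0], [287.0, 80.0], [93.0, 68.0]]
collar top [[121.0, 157.0], [214.0, 163.0], [225.0, 86.0], [134.0, 80.0]]
```

Run:
```python
from h import *
im=camera('side')[:,:,::-1]
cv2.imwrite('pics/s6full.png',im)
cv2.imwrite('pics/s6.png',cv2.resize(im[240:310,250:320],None,fx=8,fy=8,interpolation=cv2.INTER_CUBIC))
```

```text
(no output)
```

View pics/s6.png

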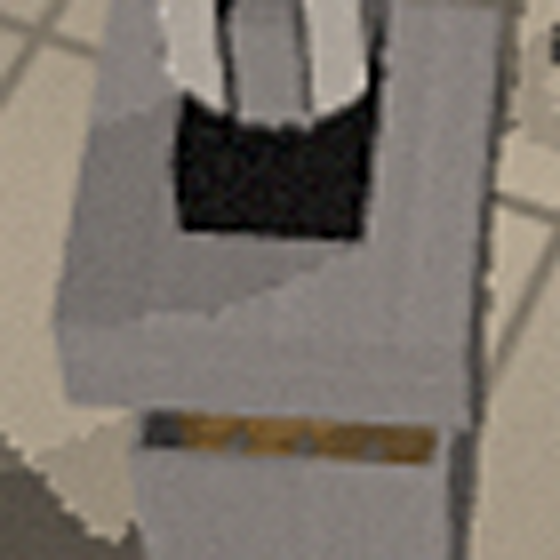

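```bash
python3 -m handwheel '[[0,0,0,0.02,-0.001,-0.002,0],[0,0,0,0.04,-0.001,-0.002,0],[0,0,0,0.055,-0.001,-0.002,0],[0,0,0,0.07,-0.001,-0.002,0],[0,0,0,0.07,-0.001,-0.002,0]]'
python3 -c "
from h import *
delta((536.7,130.2,155),18.4);print(telemetry.read_state()['moment'])"
```

```text
clock: 8.05
eef_pos: [536.3, 130.5, 158.9]
eef_rot: [-0.056, 1.569, -1.305]
wrist_force: [-0.0, 0.1, -3.5]
finger_gap: 13.4
t 8.05 pos [536.3 130.5 158.9] yaw 18.43 xz -1.0 gap 13.4 F [-0.   0.1 -3.5]
turn [0.0002 0.0005 0.    ] shift [0.0131 0.0009 0.0012]
[-0.07962086  0.02484529  0.02597676]
```

```bash
python3 -m handwheel '[[0,0,0,0.008,0.001,0.001,0],[0,0,0,0.016,0.001,0.001,0],[0,0,0,0.024,0.001,0.001,0],[0,0,0,0.032,0.001,0.001,0],[0,0,0,0.032,0.001,0.001,0]]'
python3 -c "
from h import *
delta((536.7,130.2,140),18.4);print(telemetry.read_state()['moment'])"
```

```text
clock: 8.68
eef_pos: [536.6, 130.3, 149.1]
eef_rot: [-0.296, 1.569, -1.545]
wrist_force: [0.2, 0.0, -3.6]
finger_gap: 13.6
t 8.675 pos [536.6 130.3 149.1] yaw 18.43 xz -1.0 gap 13.6 F [ 0.2  0.  -3.6]
turn [0.0002 0.0004 0.0001] shift [0.0304 0.0002 0.0002]
[-0.03944338 -0.0137232  -0.0419668 ]
```

```bash
python3 -m handwheel '[[0,0,0,0.008,0,0,0],[0,0,0,0.016,0,0,0],[0,0,0,0.024,0,0,0],[0,0,0,0.032,0,0,0],[0,0,0,0.032,0,0,0]]'
python3 -m handwheel '[[0,0,0,0.003,0,0,0],[0,0,0,0.006,0,0,0]]'
python3 -m handwheel '[[0,0,0,0.003,0,0,0],[0,0,0,0.006,0,0,0]]'
```

```text
clock: 9.3
eef_pos: [536.6, 130.2, 139.3]
eef_rot: [-0.504, 1.569, -1.753]
wrist_force: [0.3, -0.2, -4.0]
finger_gap: 13.7
clock: 9.55
eef_pos: [536.6, 130.2, 137.5]
eef_rot: [-0.492, 1.569, -1.741]
wrist_force: [0.2, 0.0, -4.8]
finger_gap: 13.6
clock: 9.8
eef_pos: [536.6, 130.2, 135.6]
eef_rot: [-0.476, 1.569, -1.725]
wrist_force: [-0.2, 0.3, -4.2]
finger_gap: 13.7
```

```bash
for i in 1; do python3 -m handwheel '[[0,0,0,0.003,0,0,0],[0,0,0,0.005,0,0,0]]'; done
python3 -m handwheel '[[0,0,0,0.003,0,0,0],[0,0,0,0.005,0,0,0]]'
```

```text
clock: 10.05
eef_pos: [536.7, 130.2, 135.2]
eef_rot: [0.115, 1.569, -1.134]
wrist_force: [-6.2, -1.7, 11.4]
finger_gap: 13.9
clock: 10.3
eef_pos: [536.8, 130.2, 135.2]
eef_rot: [0.51, 1.569, -0.739]
wrist_force: [-9.4, -2.2, 16.6]
finger_gap: 13.9
```

```bash
python3 -m handwheel '[[0,0,0,0.003,0,0,0],[0,0,0,0.005,0,0,0]]'
```

```text
clock: 10.55
eef_pos: [537.1, 130.3, 135.1]
eef_rot: [0.85, 1.568, -0.399]
wrist_force: [-6.8, -1.1, 16.9]
finger_gap: 13.6
```

```bash
python3 -m handwheel '[[0,0,0,0.003,0,0,0],[0,0,0,0.005,0,0,0]]'
```

```text
clock: 10.8
eef_pos: [537.3, 130.3, 135.2]
eef_rot: [0.975, 1.567, -0.274]
wrist_force: [-9.1, -1.5, 18.9]
finger_gap: 13.7
```

```bash
python3 -c "
from h import *
delta((536.7,130.2,134.8),18.4)"
python3 -m handwheel '[[0,0,0,0.002,-0.002,0,0],[0,0,0,0.002,-0.002,0,0]]'
python3 -c "
from h import *
delta((536.7,130.2,134.8),18.4)"
```

```text
t 10.8 pos [537.3 130.3 135.2] yaw 18.44 xz -1.0 gap 13.7 F [-9.1 -1.5 18.9]
turn [ 0.0002  0.0007 -0.001 ] shift [ 0.0012 -0.002  -0.0003]
clock: 11.05
eef_pos: [537.1, 130.2, 135.2]
eef_rot: [1.116, 1.566, -0.133]
wrist_force: [-0.7, -0.0, 6.6]
finger_gap: 14.0
t 11.05 pos [537.1 130.2 135.2] yaw 18.44 xz -1.0 gap 14.0 F [-0.7 -0.   6.6]
turn [ 0.0002  0.0007 -0.0015] shift [ 0.0012 -0.0014 -0.0003]
```

```bash
python3 -m handwheel '[[0,0,0,0.0025,-0.001,0,0],[0,0,0,0.0025,-0.001,0,0],[0,0,0,0.0025,-0.001,0,0]]'
python3 -c "
from h import *
for i in range(4): print(telemetry.read_state()['wrist_force'].round(2)); 
delta((536.7,130.2,134.8),18.4)
cv2.imwrite('pics/s7.png',camera('side')[:,:,::-1])"
```

```text
clock: 11.42
eef_pos: [537.2, 130.2, 135.2]
eef_rot: [1.178, 1.565, -0.071]
wrist_force: [-1.2, 0.6, 8.0]
finger_gap: 13.2
[-1.23  0.58  7.98]
[-1.23  0.58  7.98]
[-1.23  0.58  7.98]
[-1.23  0.58  7.98]
t 11.425 pos [537.2 130.2 135.2] yaw 18.44 xz -1.0 gap 13.2 F [-1.2  0.6  8. ]
turn [ 0.0002  0.0008 -0.0018] shift [ 0.0012 -0.0015 -0.0004]
```

```bash
python3 -m handwheel '[[0,0,0,0.001,-0.001,0,0.25],[0,0,0,0,-0.001,0,0.4],[0,0,0,0,-0.001,0,0.6],[0,0,0,0,-0.001,0,0.6]]'
python3 -m handwheel '[[0,0,0,-0.05,0,0,0.6],[0,0,0,-0.15,0,0,0.6],[0,0,0,-0.22,0,0,0.6],[0,0,0,-0.22,0,0,0.6],[0,0,0,-0.22,0,0,0.6]]'
python3 -c "
from h import *
delta((536.7,130.2,109.5),18.4)
c=calibration('wrist')
im=camera('wrist')[:,:,::-1];cv2.imwrite('pics/w8.png',im)
u,v=proj(c,[[536.7,130.2,122.7]])[0].astype(int);print(u-80,v-60)
cv2.imwrite('pics/w8z.png',cv2.resize(im[v-60:v+60,u-80:u+80],None,fx=5,fy=5,interpolation=cv2.INTER_CUBIC))"
```

```text
clock: 11.98
eef_pos: [536.9, 130.1, 135.1]
eef_rot: [1.171, 1.565, -0.078]
wrist_force: [0.3, 0.7, -0.3]
finger_gap: 49.9
clock: 12.6
eef_pos: [536.2, 130.1, 200.5]
eef_rot: [1.134, 1.565, -0.115]
wrist_force: [-0.6, 0.4, 0.1]
finger_gap: 56.6
t 12.6 pos [536.2 130.1 200.5] yaw 18.44 xz -1.0 gap 56.6 F [-0.6  0.4  0.1]
turn [ 0.0002  0.0007 -0.0015] shift [ 3.033e-01  2.000e-04 -5.000e-04]
238 148
```

View pics/w8z.png

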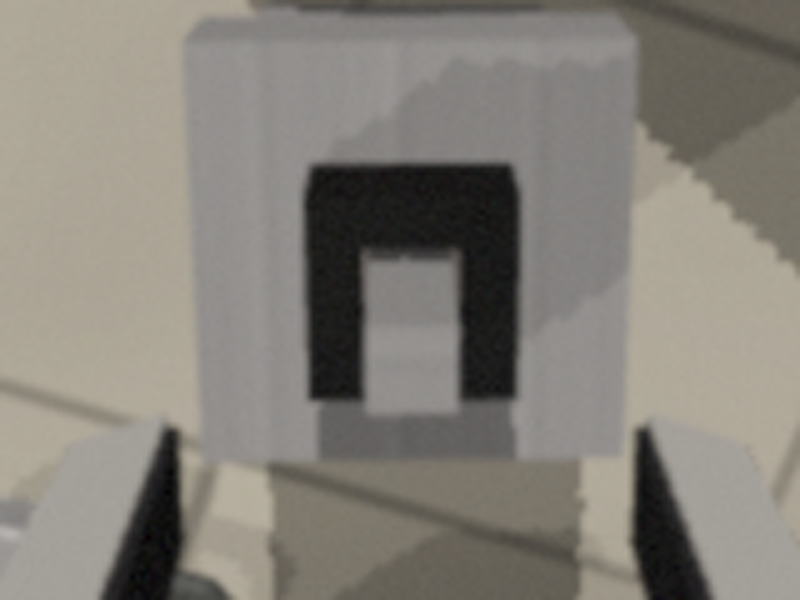

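View pics/s7.png

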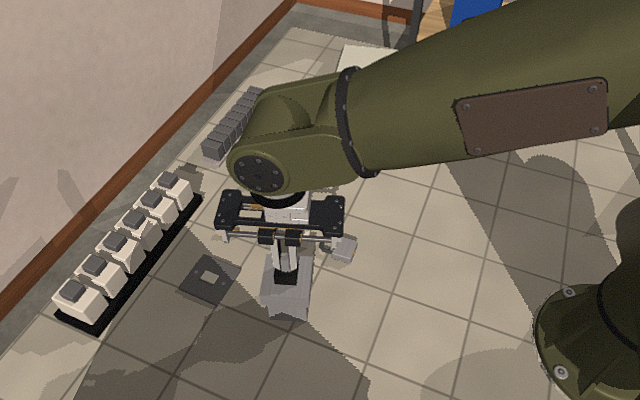

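Run:
```python
from h import *
c=calibration("wrist");st=telemetry.read_state();Rt=R.from_euler("xyz",st["eef_rot"])
def rep(n,P):
    e=P[[1,2,3,0]]-P; a=np.degrees(np.arctan2(e[:,1],e[:,0]))%90
    print(n,P.mean(0).round(1),np.linalg.norm(e,axis=1).round(1),a.round(1),"tool",Rt.inv().apply(P.mean(0)-st["eef_pos"]).round(1))
q=lambda p,k,o:(np.array(p,float)+.5)/k-.5+o
z=55.7
rep("lid",plane(c,q([(186,45),(636,41),(623,457),(204,459)],5,[238,148]),43+z))
rep("collar",plane(c,q([(304,188),(520,187),(517,400),(309,400)],5,[238,148]),67+z))
rep("stem",plane(c,q([(365,327),(462,326),(461,413),(367,414)],5,[238,148]),97+z))
```

```text
lid [538.1 131.6  98.7] [78.8 79.3 79.5 78.9] [18.9 19.1 18.6 18.6] tool [101.6   1.9  -1. ]
collar [537.6 132.4 122.7] [35.4 37.6 35.6 37.4] [18.7 18.9 18.3 18.7] tool [77.6  1.8 -1.9]
stem [538.  130.8 152.7] [14.4 13.9 14.2 13.9] [19.  18.5 19.  19.3] tool [47.6  1.8 -0.1]
```

```bash
python3 -c "
from h import *
delta((537.1,130.4,110),18.6)"
python3 -m handwheel '[[0,0.001,-0.0015,0.1,0.003,0,0.6],[0,0.001,-0.0015,0.2,0.003,0,0.6],[0,0.001,-0.0015,0.27,0.003,0,0.6],[0,0.001,-0.0015,0.295,0.003,0,0.6],[0,0.001,-0.0015,0.3,0.003,0,0.6],[0,0.001,-0.0015,0.3,0.003,0,0.6]]' 8
python3 -c "
from h import *
delta((537.1,130.4,110),18.6)
im=camera('wrist')[:,:,::-1];cv2.imwrite('pics/w9.png',im)
im=camera('side')[:,:,::-1];cv2.imwrite('pics/s9.png',cv2.resize(im[220:320,230:350],None,fx=5,fy=5))"
```

```text
t 12.65 pos [536.1 130.1 200.2] yaw 18.44 xz -1.0 gap 56.4 F [ 0.3 -0.6  0.6]
turn [-0.0009  0.0007 -0.0014] shift [ 0.3008  0.0021 -0.0006]
clock: 13.4
eef_pos: [537.7, 130.4, 110.9]
eef_rot: [2.597, 1.57, 1.348]
wrist_force: [-0.8, -0.5, 0.6]
finger_gap: 56.4
t 13.4 pos [537.7 130.4 110.9] yaw 18.44 xz -1.0 gap 56.4 F [-0.8 -0.5  0.6]
turn [-0.0009 -0.0003 -0.0002] shift [ 0.0029 -0.0019 -0.0007]
```

View pics/w9.png

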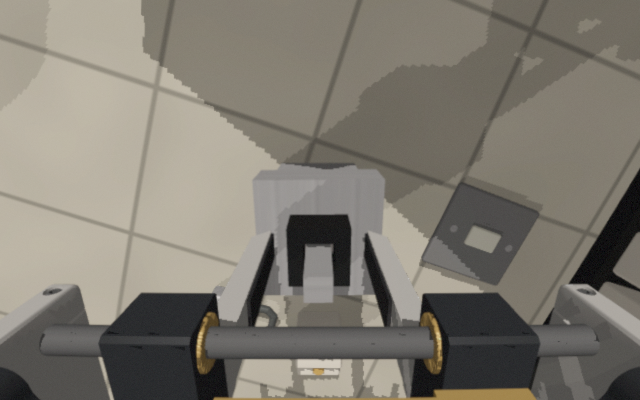

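View pics/s9.png

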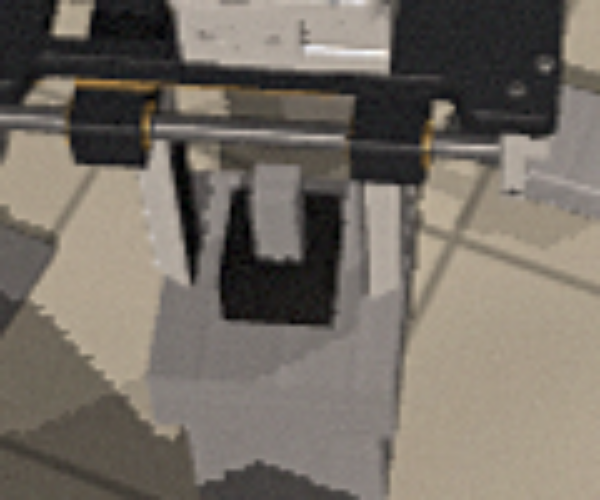

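```bash
python3 -m handwheel '[[0,0,0,0.001,-0.0015,0,0.5],[0,0,0,0.001,-0.0015,0,0.45],[0,0,0,0.001,-0.0015,0,0.4],[0,0,0,0.001,-0.0015,0,0.37],[0,0,0,0.001,-0.0015,0,0.3],[0,0,0,0.001,-0.0015,0,0.2],[0,0,0,0.001,-0.0015,0,0.2]]' 8
python3 -c "
from h import *
delta((537.1,130.4,110),18.6);print(telemetry.read_state()['moment'])
im=camera('wrist')[:,:,::-1];cv2.imwrite('pics/w10.png',cv2.resize(im[150:320,230:410],None,fx=3.4,fy=3.4))"
```

```text
clock: 14.38
eef_pos: [537.3, 130.3, 110.7]
eef_rot: [2.343, 1.57, 1.094]
wrist_force: [-0.0, 0.2, 1.4]
finger_gap: 35.9
t 14.375 pos [537.3 130.3 110.7] yaw 18.44 xz -1.0 gap 35.9 F [-0.   0.2  1.4]
turn [-0.0009 -0.0002 -0.0003] shift [ 0.0023 -0.0005 -0.0007]
[-0.07710667  0.05003351  0.00522143]
```

View pics/w10.png

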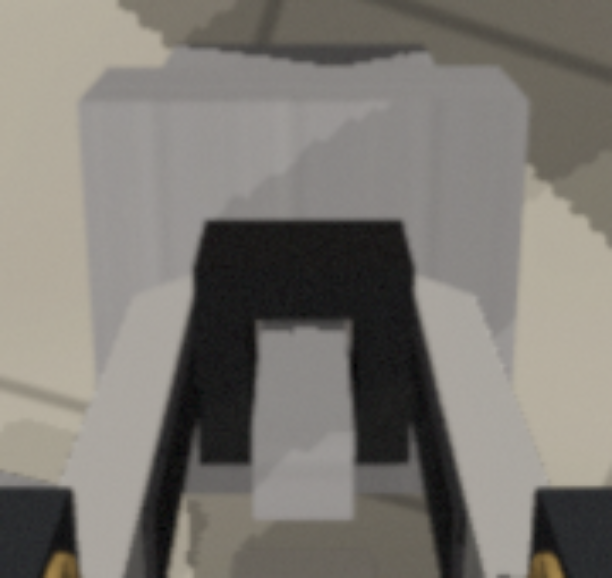

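```bash
python3 -m handwheel '[[0,0,0,0,0,0,0.2],[0,0,0,0,0,0,0.2],[0,0,0,-0.01,0,0,0.2],[0,0,0,-0.02,0,0,0.2],[0,0,0,-0.03,0,0,0.2],[0,0,0,-0.04,0,0,0.2],[0,0,0,-0.04,0,0,0.2]]' 35
python3 -c "
from h import *
delta((537.3,130.3,210),18.5);print(telemetry.read_state()['moment'])
im=camera('wrist')[:,:,::-1];cv2.imwrite('pics/w11.png',cv2.resize(im[150:320,230:410],None,fx=3.4,fy=3.4))"
```

```text
clock: 15.3
eef_pos: [537.4, 130.3, 123.0]
eef_rot: [2.104, 1.569, 0.855]
wrist_force: [-0.2, 0.2, -1.6]
finger_gap: 35.8
t 15.3 pos [537.4 130.3 123. ] yaw 18.44 xz -1.0 gap 35.8 F [-0.2  0.2 -1.6]
turn [-0.0003 -0.0002 -0.0004] shift [-2.901e-01  1.000e-04 -5.000e-04]
[-0.0830369   0.0875777   0.04855401]
```

View pics/w11.png

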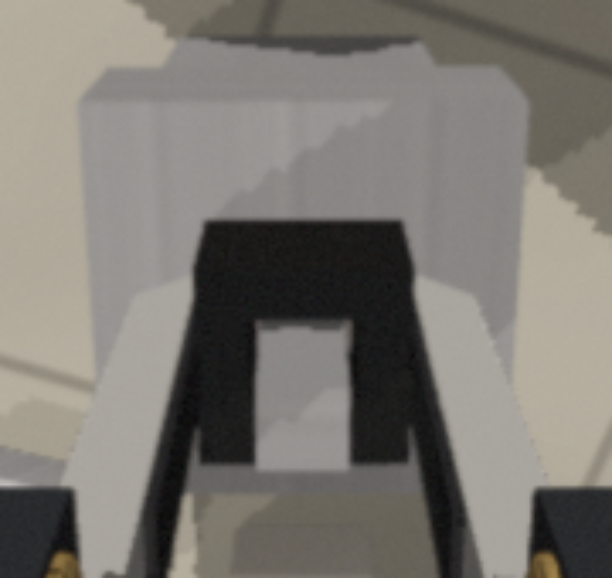

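```bash
python3 -m handwheel '[[0,0,0,-0.03,0,0,0.2],[0,0,0,-0.07,0,0,0.2],[0,0,0,-0.11,0,0,0.2],[0,0,0,-0.15,0,0,0.2],[0,0,0,-0.19,0,0,0.2],[0,0,0,-0.23,0,0,0.2],[0,0,0,-0.26,0,0,0.2],[0,0,0,-0.285,0,0,0.2],[0,0,0,-0.3,0,0,0.2],[0,0,0,-0.3,0,0,0.2],[0,0,0,-0.3,0,0,0.2]]'
python3 -m handwheel '[[0,0,0,0,0,0,0.2],[0,0,0,0,0,0,0.2],[0,0,0,0,0,0,0.2]]'
python3 -c "
from h import *
delta((537.3,130.3,210),18.5);print(telemetry.read_state()['moment'])
cv2.imwrite('pics/w12.png',camera('wrist')[:,:,::-1])
im=camera('side')[:,:,::-1];cv2.imwrite('pics/s12f.png',im);cv2.imwrite('pics/s12.png',cv2.resize(im[190:330,220:370],None,fx=4,fy=4))
cv2.imwrite('pics/t12.png',camera('top')[:,:,::-1])"
```

```text
clock: 16.73
eef_pos: [537.1, 130.1, 212.4]
eef_rot: [2.759, 1.57, 1.51]
wrist_force: [-0.7, 0.6, -1.4]
finger_gap: 36.1
clock: 17.1
eef_pos: [537.1, 130.1, 212.3]
eef_rot: [2.855, 1.57, 1.606]
wrist_force: [0.7, 0.5, -1.3]
finger_gap: 35.8
t 17.1 pos [537.1 130.1 212.3] yaw 18.44 xz -1.0 gap 35.8 F [ 0.7  0.5 -1.3]
turn [-0.0003 -0.0003 -0.0001] shift [ 0.0078  0.0008 -0.0004]
[-0.09345862 -0.00706824  0.0552072 ]
```

View pics/s12.png

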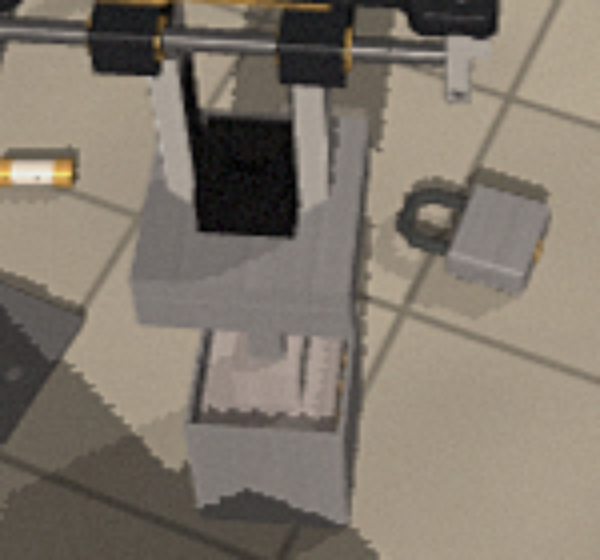

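View pics/w12.png

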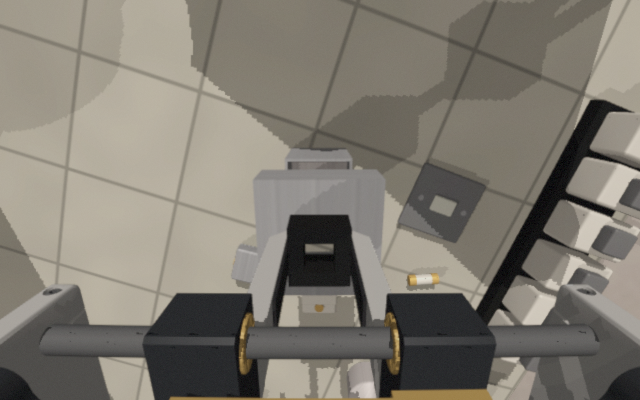

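View pics/t12.png

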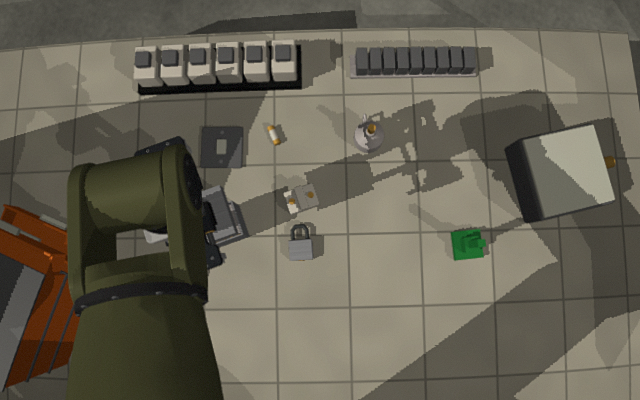

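```bash
python3 -c "
from cell import order
print(order.sign_off())"
```

```text
the job is handed in; nothing more can be done
None
```

The job is done and handed in at about 17 s. The inner lid is lying on the fuses in the tin, and the gripper is holding the outer lid above the stem.

**Lowering and pressing:** I carried both lids by the stem into the tin. The inner lid stopped on the fuses with its underside about 55.7 mm above the tin's origin. The first contact steps overshot: the wrist read up to about 19 N, so roughly 23 N on the fuses once the lids' weight is added. There was also about 9 N of sideways force then. I eased this back to about 12 N with almost no sideways force before letting go.

**Lifting the outer lid:** I gripped it by the collar (gap 36 mm) and raised it about 101 mm, level to within about 0.1°. The wrist carried only about 1.5 N, roughly the outer lid's weight alone.

**Last checks:**
- **Clearance:** by arm position, the outer lid's lower edge is at about 169 mm and the stem top at about 153 mm, so it clears by about 16 mm.
- **Inner lid:** the side picture shows it inside the tin and apparently flat, with the outer lid partly hiding it.
- **Other things on the ledge:** the ones I could see in the last top and side pictures, including the green look-alike, are where they were.
- **Camera disagreement:** the three cameras differed by 2 to 4 mm on positions. I combined the wrist and top estimates and checked the fit by side view before lowering.

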